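# Click the blue battery pack into its charging dock

### The arm

A 6-joint arm with a two-finger parallel gripper is mounted at the origin on a cart in front of the work surface, level with it; the furniture and walls round the work are solid. World frame = base frame: x ahead of the robot, y to its left, z up, the work surface at z = 0. Lengths are in m, angles in degrees, forces in N, time in s.
With the tool pointing down it reaches from about 0.3 to 0.75 m from the base axis. Payload 8.5 kg.
Tool frame: the origin (TCP) lies on the centre line of the jaws, within the pads' length; the fingertips stand ahead of it and the grasp point (between the pads) lies 8 mm behind it (manip.tip_reach is the z of the fingertips in the tool frame, in m); z points along the fingers, y is the line along which they close (so a half turn about z gives the same grasp; the last joint's range is limited). The gripper opens to 88 mm and grips with 3 to 60 N. Pads are 18 mm wide; open, the fingers measure 123 mm over their backs; the gripper's body (75 mm by 187 mm) begins 45 mm behind the grasp point.
Start: joints at [-83.44, 21.807, 74.336, -0, 83.858, -12.336], TCP at [0.178, -0.52, 0.22] pointing down, gripper open.
Joint ranges: [-178.18, 178.18], [-50.72, 133.34], [12.68, 142.11], [-81.47, 261.47], [9.98, 163.14], [-165.26, 165.26]. Speed limits (degrees/s): [136.94, 136.94, 180, 180, 180, 180].

### API

Orientations are given as [roll, pitch, yaw] about the fixed x, y, z axes, in that order (R = Rz(yaw) Ry(pitch) Rx(roll)).
In Python, from workcell import telemetry, grab_frame, calibration, workorder, manip gives the robot as it stands.
- The arm moves only by the tool apply_moves, never from a script. Its argument "targets" is one flat list of numbers, 5 for each row, row after row: the shift along the tool's x, y, z in cm, then the turn about the tool's z in rad, then the finger opening in cm, from 0 to 8.81. A call has 1 to 20 rows; each row shifts and turns the commanded pose from where the row before left it, along the tool's axes as they then stand; what a row does not reach is not made up. A row lasts 1/12 s, in which the tool goes at most 41.7 mm and 7.16 degrees, less where a joint would pass 70% of its speed; a pose out of reach is approached as far as the arm can. A call with a gripper value outside its range is refused whole. The fingers move at their own pace and stop on an object; the grip force is fixed at half the most. Time passes only in rows, so rows that do not move let the fingers close. It gives the time, the measured TCP pose, the force, the opening and the grip force at its end, in the units of the state.
- telemetry.observe(): the state, without advancing time (a new reading comes with each control period).
- grab_frame(name): name is "scene" or "top"; returns the picture (480x640x3 uint8, blue, green, red); there is no depth.
- calibration(name): a dict with "mtx" (3x3 intrinsics, pixels), "R" (3x3) and "t" (3): a world point X has camera coordinates R X + t. Camera axes: x right, y down, z forward; pixel columns grow to the right and rows downward; lengths in m; the calibration is good to about 2 mm. A picture is of the moment at which its call begins. calibration takes no time and is no camera call.
- workorder.hand_in(): hands the job in; it is judged then, once.
The state is a dict: "clock": time; "qpos": joint angles; "qvel": joint speeds; "joint_efforts": joint torques, N m; "tcp_pos": TCP position; "tool_rot": TCP orientation; "ft_force": force on the tool from outside, world axes, zero at the start; "wrist_torque": the same for the moment, N m; "gripper_width": finger opening in m; "grip_force": force on a finger pad.
Only numpy, scipy, OpenCV 4.12 (cv2) and the standard library are available. Lean on these libraries where they do the work, as an engineer would, in place of code of your own. Each camera call takes 0.05 s, during which the arm holds its last target. There are 200 camera calls.

### The job

Put the blue battery pack on charge: set it on the open end of the charging dock, nose towards the red catch, and slide it along under the side rails until it is fully home against the end stop and the red sprung catch has clicked down behind its bar. Leave the orange pack where it is.

Things in the scene. Friction and masses are not known exactly. Their poses are not given: they have to be found in the camera images.
- blue_pack: Loose battery pack, upright, 80x66x54 mm, 250 g. Origin: centre of underside, +z up, +x to its nose. Black foot: x -40 to 40, 66 wide (y), 8 thick; its front 13 mm taper to 40 wide. Hold it by the blue block above: x -38 to 9, 40 wide (y), z 8 to 54, flat sides. Before the block a low step (top z 20) carries a round bar across y at x 33.5, top z 27, for the catch.
- orange_pack: A second loose pack, the same shape with an orange block; it stays where it is.
- dock: Charging dock of slick plastic fixed to the desk, 222x120 mm, 43 high. Origin on the desk, +x = slide-in way. Flat floor, z 6. Open apron x -97 to -35; side guides flare from 105 apart (x -34) to 74 (x 0), then 76, 28 high. From x 15 lips leave a slot 54 wide for the block and 13 mm above the floor for the foot, so it enters only along +x from the apron. End stop at x 65, red catch behind.
- dock_home (a point): Where the pack's origin lies when fully home: on the dock's floor, centred, 25 mm in +x from the dock's origin, 6 mm above the desk; axes as the dock's; the pack's +x then points along this +x. The guides leave the pack about 4 mm to either side.
- dock_entry (a point): Where the pack's origin can be set down: on the dock's floor, 70 mm before dock_home in -x; the foot then stands on the apron, its taper in the flare, clear of lips and catch, with about 10 mm of room to either side. Axes as the dock's.
- catch (a joint): Hinge of the red sprung catch over the end of the slide, rad: 0 = down (at rest, or clicked behind the bar), positive = hook lifted, at most 0.3. The pack's bar lifts it by itself to about 0.1 on the last 20 mm of the slide (a push of 2 to 8 N) and it snaps back to 0 in the last 2 to 3 mm. The hook then leaves the pack about 2 mm of play.
Mind the look-alikes: they are no part of the job. Leave any pink look-alike of the blue_pack alone.

How it is judged:
By the outcome, as a careful person would: the job done as asked, in the order asked, and still so for the second after the job is handed in, with the robot touching nothing.
It also fails if it takes over 38 s, if anything falls off the work surface, if the arm or the gripper's body presses on something with over 40 N, if the wrist force passes 120 N, or if a joint passes its speed limit or range.

## Working session

There is one attempt and no reset: what is moved stays moved. The work goes in short steps, Python scripts to look and compute and a tool call to move; the robot and the scene stay as the last step left them, time stands still between calls to the robot, and variables do not carry over. Pictures are saved under pics/ and viewed, at most 10 in all, crops included, and the job is handed in when it is done.

Besides the shell and the picture viewer there is one more tool, called after "Call:" in YAML: its name, and indented under it one key for each argument. apply_moves: Moves the arm, as the interface text tells. Its arguments: {"type":"object","properties":{"targets":{"type":"array","items":{"type":"number"}}},"required":["targets"]}

```bash
mkdir -p pics
python3 - <<'E'
from workcell import telemetry, grab_frame, calibration, manip
import cv2,numpy as np
s=telemetry.observe()
print({k:s[k] for k in('clock','tcp_pos','tool_rot','gripper_width')}, manip.tip_reach)
for n in('scene','top'):
    cv2.imwrite(f'pics/{n}0.png',grab_frame(n)); c=calibration(n); print(n,c)
E
```

```text
{'clock': 0.0, 'tcp_pos': array([ 0.17808425, -0.5200549 ,  0.21965865]), 'tool_rot': array([-1.79922509e+02, -1.87107614e-02,  1.88948282e+01]), 'gripper_width': 0.08804680604271814} 0.011
scene {'mtx': array([[473.95416508,   0.        , 318.74846164],
       [  0.        , 473.95416508, 244.97417869],
       [  0.        ,   0.        ,   1.        ]]), 'R': array([[-0.85237587, -0.52267616,  0.01627895],
       [-0.41287075,  0.65354877, -0.63435931],
       [ 0.32092541, -0.54743367, -0.77286691]]), 't': array([0.42675133, 0.26810716, 0.91119881])}
top {'mtx': array([[551.08472171,   0.        , 314.09900373],
       [  0.        , 551.08472171, 243.21655005],
       [  0.        ,   0.        ,   1.        ]]), 'R': array([[-2.53753041e-02, -9.99672323e-01, -3.36762862e-03],
       [-9.87414834e-01,  2.55899147e-02, -1.56067622e-01],
       [ 1.56102659e-01, -6.35016919e-04, -9.87740632e-01]]), 't': array([-0.02649121,  0.53363958,  0.95408545])}
```

View pics/scene0.png

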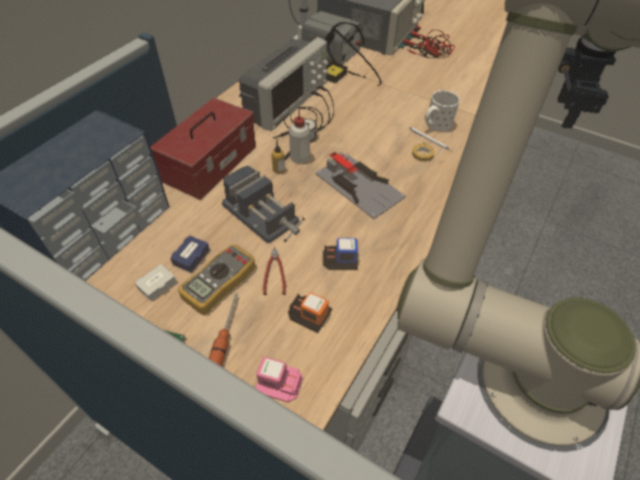

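View pics/top0.png

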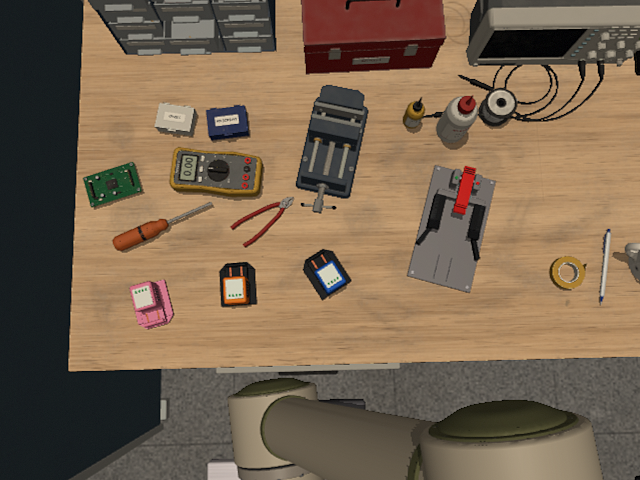

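The views show the blue pack at top (327,273) / scene (343,252). The dock is at top (452,228) / scene (360,185), with its red catch at the far end, top (465,190).
Things that could be mistaken for the blue pack: the orange pack at top (237,285), the pink pack at top (152,303), and the navy box at top (228,122), which has no foot or bar. I choose (327,273) and check it in close crops.

Run:
```python
import cv2,numpy as np
t=cv2.imread('pics/top0.png');s=cv2.imread('pics/scene0.png')
f=dict(fx=4,fy=4,interpolation=cv2.INTER_CUBIC)
a=cv2.resize(t[150:300,295:495],None,**f); cv2.imwrite('pics/topc.png',a)
b=cv2.resize(s[135:280,300:420],None,**f); cv2.imwrite('pics/scenec.png',b)
```

```text
(no output)
```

View pics/topc.png

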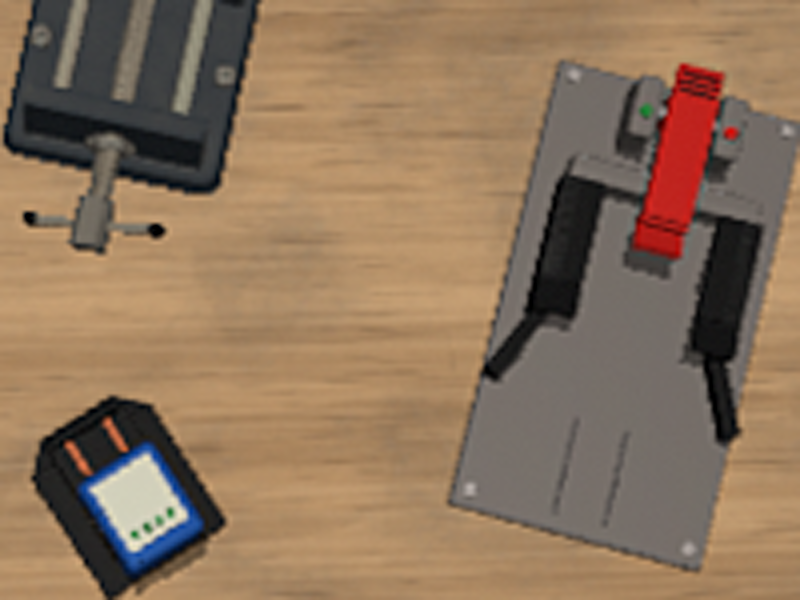

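View pics/scenec.png

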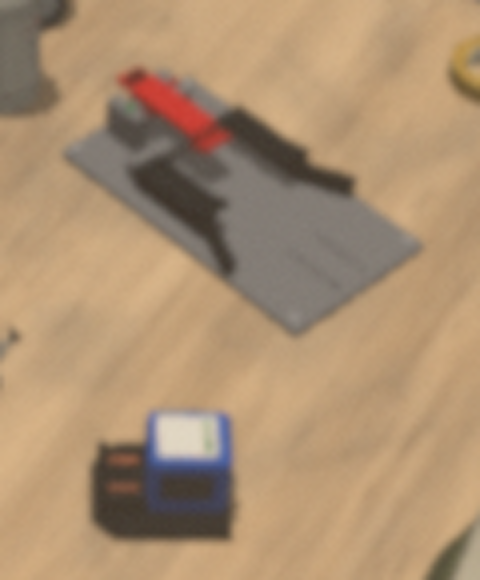

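The crops confirm it: a blue block with a white label on a black foot, nose pointing up-left. In topc the block top corners are (80,488), (150,443), (205,525) and (133,573). The dock corners are (560,60), (800,122), (698,571) and (450,505), with the open end towards the robot.

```bash
cat > h.py <<'E'
import cv2,numpy as np
from scipy.spatial.transform import Rotation as Ro
from workcell import calibration,telemetry,grab_frame,manip
C={n:calibration(n) for n in('scene','top')}
off={'top':(295,150),'scene':(300,135)}
def full(n,p,o=None): return (np.array(p,float)+.5)/4-.5+(o or off[n])
def tri(pt,ps):
    P=[C[n]['mtx']@np.c_[C[n]['R'],C[n]['t']] for n in('top','scene')]
    X=cv2.triangulatePoints(P[0],P[1],np.array(pt).reshape(2,1),np.array(ps).reshape(2,1))[:,0]
    return X[:3]/X[3]
def ray(n,p,z):
    c=C[n]; o=-c['R'].T@c['t']; d=c['R'].T@np.linalg.inv(c['mtx'])@np.r_[p,1]
    return o+d*(z-o[2])/d[2]
E
python3 - <<'E'
from h import *
np.set_printoptions(precision=4,suppress=True)
T=[(80,488),(150,443),(205,525),(133,573)];S=[(148,465),(150,412),(228,412),(232,465)]
B=[tri(full('top',a),full('scene',b)) for a,b in zip(T,S)];print('block',np.array(B))
b=np.array([ray('top',full('top',a),.054) for a in T]);print('top z54',b)
f=b[0]+b[1]-b[2]-b[3];l=b[0]+b[3]-b[1]-b[2]
print('c',b.mean(0),'yaw',np.degrees(np.arctan2(f[1],f[0])),np.degrees(np.arctan2(-l[0],l[1])),'sizes',np.linalg.norm(f)/2,np.linalg.norm(l)/2)
bs=np.array([ray('scene',full('scene',a),.054) for a in S]);print('scene c',bs.mean(0))
T=[(560,60),(450,505),(698,571)];S=[(65,155),(297,335),(422,245)]
print('dock',np.array([tri(full('top',a),full('scene',b)) for a,b in zip(T,S)]))
T.append((800,122)); d=np.array([ray('top',full('top',a),.006) for a in T]);print(d)
f=d[0]+d[3]-d[1]-d[2];l=d[0]+d[1]-d[2]-d[3]
print('c',d.mean(0),'yaw',np.degrees(np.arctan2(f[1],f[0])),np.degrees(np.arctan2(-l[0],l[1])),np.linalg.norm(f)/2,np.linalg.norm(l)/2)
ds=np.array([ray('scene',full('scene',a),.006) for a in S]);print('scene',ds)
# catch tip and guides, checks of dock middle
for nm,p,z in [('tipL',(635,250),.043),('tipR',(681,258),.043),('guideL end',(555,318),.028),('guideR end',(706,358),.028),('flareL',(490,376),.028),('flareR',(728,440),.028)]: print(nm,ray('top',full('top',p),z))
E
```

```text
block [[ 0.4802 -0.0399  0.0486]
 [ 0.4986 -0.0718  0.0508]
 [ 0.4613 -0.0951  0.0512]
 [ 0.4409 -0.0626  0.0511]]
top z54 [[ 0.4799 -0.0398  0.054 ]
 [ 0.4992 -0.0714  0.054 ]
 [ 0.4621 -0.0945  0.054 ]
 [ 0.4418 -0.0621  0.054 ]]
c [ 0.4708 -0.067   0.054 ] yaw 31.174292391002037 31.749634444638154 sizes 0.04395296942223782 0.037611946947795495
scene c [ 0.4678 -0.065   0.054 ]
dock [[ 0.6841 -0.2773 -0.001 ]
 [ 0.472  -0.2122  0.0015]
 [ 0.4387 -0.3248  0.0032]]
[[ 0.6848 -0.2748  0.006 ]
 [ 0.4727 -0.2111  0.006 ]
 [ 0.4392 -0.3238  0.006 ]
 [ 0.6512 -0.3871  0.006 ]]
c [ 0.562  -0.2992  0.006 ] yaw -16.6672000528745 -16.578949457309378 0.22133816958481564 0.11743715317081801
scene [[ 0.6762 -0.2713  0.006 ]
 [ 0.4689 -0.2087  0.006 ]
 [ 0.4369 -0.3223  0.006 ]]
tipL [ 0.5833 -0.295   0.043 ]
tipR [ 0.579  -0.3156  0.043 ]
guideL end [ 0.5555 -0.2601  0.028 ]
guideR end [ 0.5351 -0.3281  0.028 ]
flareL [ 0.5293 -0.2288  0.028 ]
flareR [ 0.497  -0.3355  0.028 ]
```

Call:
apply_moves:
  targets: [0,0,0,-0.109,8.8,0,0,0,-0.109,8.8,2.857,-1.384,0.5,0,8.8,2.857,-1.384,0.5,0,8.8,2.857,-1.384,0.5,0,8.8,2.857,-1.384,0.5,0,8.8,2.857,-1.384,0.5,0,8.8,2.857,-1.384,0.5,0,8.8,2.857,-1.384,0.5,0,8.8,2.857,-1.384,0.5,0,8.8,2.857,-1.384,0.5,0,8.8,2.857,-1.384,0.5,0,8.8,2.857,-1.384,0.5,0,8.8,2.857,-1.384,0.5,0,8.8,2.857,-1.384,0.5,0,8.8,2.857,-1.384,0.5,0,8.8,2.857,-1.384,0.5,0,8.8,2.857,-1.384,0.5,0,8.8,2.857,-1.384,0.5,0,8.8,0,0,0,0,8.8]

```text
clock: 1.77
tcp_pos: [0.4714, -0.0627, 0.1342]
tool_rot: [-179.9, 0.0, 31.6]
ft_force: [-1.0, -0.6, 0.4]
gripper_width: 0.088
grip_force: 0.0
```

Call:
apply_moves:
  targets: [0,0,0,0,8.8,0,0,1.6,0,8.8,0,0,1.6,0,8.8,0,0,1.6,0,8.8,0,0,1.6,0,8.8,0,0,0,0,8.8,0,0,0,0,8.8]

```text
clock: 2.35
tcp_pos: [0.4697, -0.0674, 0.0713]
tool_rot: [-179.9, 0.0, 31.3]
ft_force: [-0.7, -0.2, 1.1]
gripper_width: 0.0883
grip_force: 0.0
```

Call:
apply_moves:
  targets: [0,0,1.6,0,8.8,0,0,1.6,0,8.8,0,0,0,0,8.8,0,0,0,0,3.5,0,0,0,0,3.5,0,0,0,0,3.5,0,0,0,0,3.5,0,0,0,0,3.5,0,0,0,0,3.5,0,0,0,0,3.5,0,0,0,0,3.5]

```text
clock: 3.27
tcp_pos: [0.4702, -0.0665, 0.0393]
tool_rot: [180.0, -0.0, 31.4]
ft_force: [0.3, -0.2, -0.1]
gripper_width: 0.0362
grip_force: 0.0
```

Run:
```python
from h import *
s=telemetry.observe();print(s['gripper_width'],s['grip_force'],s['clock'])
a=cv2.resize(grab_frame('top')[200:320,270:400],None,fx=3,fy=3,interpolation=cv2.INTER_CUBIC)
b=cv2.resize(grab_frame('scene')[190:290,290:400],None,fx=3.6,fy=3.6,interpolation=cv2.INTER_CUBIC)
cv2.imwrite('pics/g.png',np.hstack([a,cv2.resize(b,(396,360))]))
```

```text
0.03620203941558845 0.0 3.2667
```

View pics/g.png

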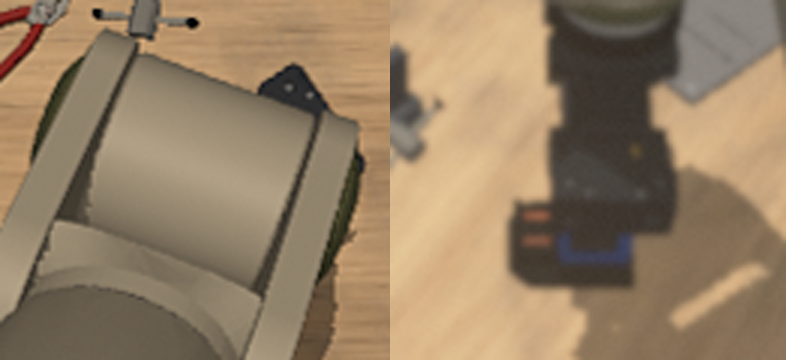

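The crop shows the near finger in front of the block's side, at about (590,225), so the fingers straddle the block. The grip reading is zero, so I command a tighter closing and check.

Call:
apply_moves:
  targets: [0,0,0,0,0,0,0,0,0,0,0,0,0,0,0,0,0,0,0,0]

```text
clock: 3.7
tcp_pos: [0.4702, -0.0666, 0.0392]
tool_rot: [-180.0, -0.0, 31.4]
ft_force: [0.6, -0.3, -0.6]
gripper_width: 0.0105
grip_force: 0.0
```

Run:
```python
from h import *
s=telemetry.observe();print(s['gripper_width'],s['grip_force'],s['tcp_pos'])
im=grab_frame('scene');c=C['scene']
R=Ro.from_euler('xyz',s['tool_rot'],degrees=True).as_matrix()
def pr(X): return cv2.projectPoints(np.array([X],float),cv2.Rodrigues(c['R'])[0],c['t'],c['mtx'],None)[0][0,0]
k=6;o=np.array([290,190])
big=cv2.resize(im[190:290,290:400],None,fx=k,fy=k,interpolation=cv2.INTER_CUBIC)
for z,col in((0.011,(0,255,0)),(0,(0,255,255)),(-.008,(255,0,255)),(-.053,(255,255,255))):
    p=(pr(s['tcp_pos']+R@[0,0,z])-o+.5)*k; print(z,p); cv2.circle(big,tuple(int(v) for v in p),4,col,-1)
cv2.imwrite('pics/g2.png',big)
```

```text
0.01047053565138554 0.0 [ 0.4702049  -0.06655288  0.03923922]
0.011 [337.14146385 366.02878724]
0 [338.90524155 347.71580643]
-0.008 [340.2057249  334.21312604]
-0.053 [347.81263422 255.2319801 ]
```

View pics/g2.png

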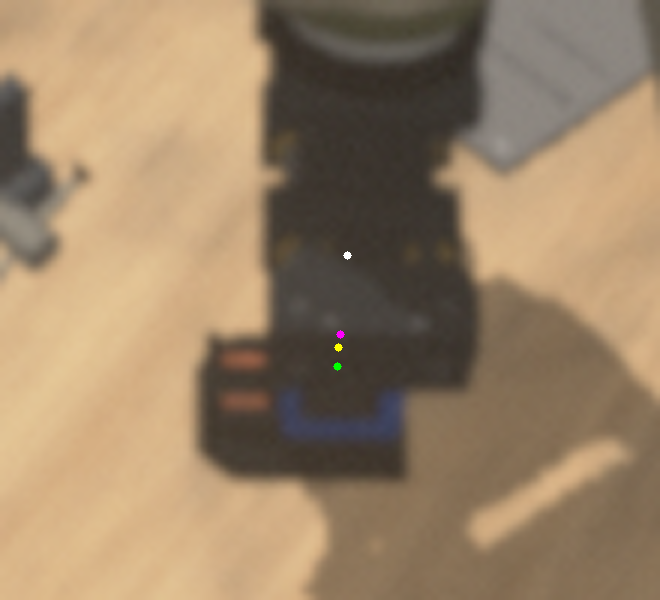

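Call:
apply_moves:
  targets: [0,0,-2,0,1,0,0,-2,0,1,0,0,-2,0,1,0,0,-2,0,1,0,0,-2,0,1,0,0,-2,0,1,0,0,0,0,1,0,0,0,0,1]

```text
clock: 4.42
tcp_pos: [0.4704, -0.0666, 0.1596]
tool_rot: [179.9, -0.1, 31.4]
ft_force: [-0.1, -0.2, -0.4]
gripper_width: 0.01
grip_force: 0.0
```

Run:
```python
from h import *
s=telemetry.observe();print(s['gripper_width'],s['grip_force'],s['tcp_pos'],s['ft_force'])
im=grab_frame('scene');c=C['scene']
R=Ro.from_euler('xyz',s['tool_rot'],degrees=True).as_matrix()
def pr(X): return cv2.projectPoints(np.array([X],float),cv2.Rodrigues(c['R'])[0],c['t'],c['mtx'],None)[0][0,0]
k=4;o=np.array([270,140])
big=cv2.resize(im[140:290,270:410],None,fx=k,fy=k,interpolation=cv2.INTER_CUBIC)
big=cv2.convertScaleAbs(big,alpha=1.6,beta=20)
for z,col in((0.011,(0,255,0)),(0,(0,255,255)),(-.008,(255,0,255)),(-.053,(255,255,255))):
    p=(pr(s['tcp_pos']+R@[0,0,z])-o+.5)*k; cv2.circle(big,tuple(int(v) for v in p),3,col,-1)
cv2.imwrite('pics/g3.png',big)
```

```text
0.009982113749278664 0.0 [ 0.47036022 -0.06657952  0.15959956] [-0.11005504 -0.20606847 -0.36675696]
```

View pics/g3.png

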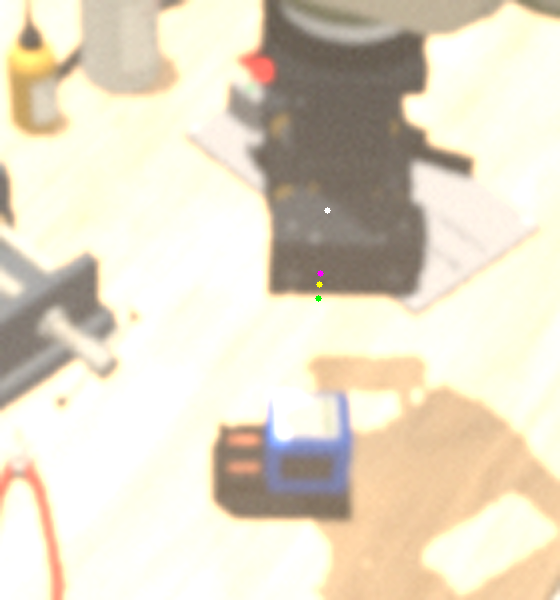

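Run:
```python
from h import *
c=C['scene'];np.set_printoptions(precision=1,suppress=True)
R=Ro.from_euler('xyz',[-179.92,0,18.9],degrees=True).as_matrix();t=np.array([.1781,-.5201,.2197])
k=5;o=np.array([530,30])
im=cv2.imread('pics/scene0.png')[30:150,530:640]
big=cv2.convertScaleAbs(cv2.resize(im,None,fx=k,fy=k,interpolation=cv2.INTER_CUBIC),alpha=2.2,beta=10)
def pr(X): return cv2.projectPoints(np.array([X],float),cv2.Rodrigues(c['R'])[0],c['t'],c['mtx'],None)[0][0,0]
for y in(-.0615,-.044,0,.044,.0615):
  for z,col in((.011,(0,255,0)),(-.008,(255,0,255)),(-.053,(255,255,255))):
    p=(pr(t+R@[0,y,z])-o+.5)*k; cv2.circle(big,tuple(int(v) for v in p),4,col,-1)
    if y==0: print(z,p)
cv2.imwrite('pics/g4.png',big)
print(manip.tip_reach,[a for a in dir(manip) if a[0]!='_'])
```

```text
0.011 [140.5 474.6]
-0.008 [157.4 439.8]
-0.053 [199.5 353.5]
0.011 ['PlanningError', 'tip_reach']
```

View pics/g4.png

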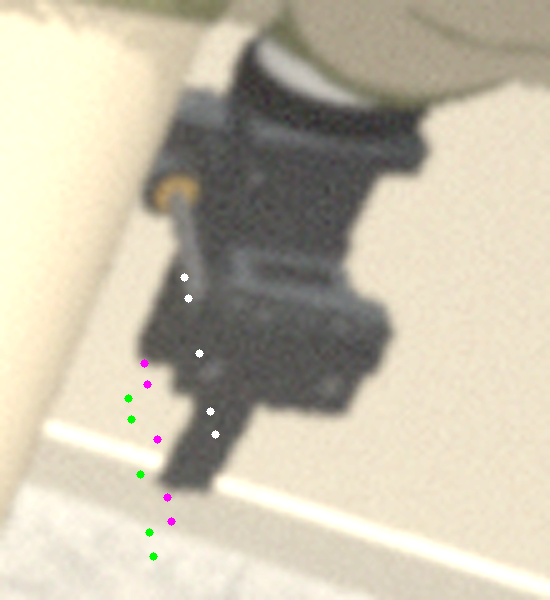

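The overlay shows the drawn fingertips sitting about 35 mm beyond the real ones, all along the tool's z. That is why the closing met nothing: the tips passed above the block. The free close at TCP z 0.039 puts the tips at least 26 mm higher than stated, so I can go deeper safely, to TCP z of about 0.008.

Call:
apply_moves:
  targets: [0,0,1.5,0,8.8,0,0,1.5,0,8.8,0,0,1.5,0,8.8,0,0,1.5,0,8.8,0,0,1.5,0,8.8,0,0,1.5,0,8.8,0,0,1.5,0,8.8,0,0,1.5,0,8.8,0,0,0,0,8.8,0,0,0,0,8.8,0,0,0,0,8.8,0,0,0,0,8.8]

```text
clock: 5.47
tcp_pos: [0.4704, -0.0666, 0.0398]
tool_rot: [180.0, -0.0, 31.4]
ft_force: [-0.2, -0.9, 0.3]
gripper_width: 0.0872
grip_force: 0.0
```

Call:
apply_moves:
  targets: [0,0,0.8,0,8.8,0,0,0.8,0,8.8,0,0,0.8,0,8.8,0,0,0.8,0,8.8,0,0,0,0,8.8,0,0,0,0,0,0,0,0,0,0,0,0,0,0,0,0,0,0,0,0,0,0,0,0,0,0,0,0,0,0,0,0,0,0,0,0,0,0,0,0,0,0,0,0,0]

```text
clock: 6.63
tcp_pos: [0.4703, -0.0666, 0.0073]
tool_rot: [180.0, -0.0, 31.4]
ft_force: [-0.5, 1.0, 1.3]
gripper_width: 0.04
grip_force: 30.0
```

Gripped at 40.0 mm and 30 N. Next: lift, turn to the dock's yaw and carry to above the entry.

Call:
apply_moves:
  targets: [0,0,-2,0,0,0,0,-2,0,0,0,0,-2,0,0,0,0,0,0.1197,0,0,0,0,0.1197,0,0,0,0,0.1197,0,0,0,0,0.1197,0,0,0,0,0.1197,0,0,0,0,0.1197,0,0,0,0,0.1197,0,0.9,2.186,0,0,0,0.9,2.186,0,0,0,0.9,2.186,0,0,0,0.9,2.186,0,0,0,0.9,2.186,0,0,0,0.9,2.186,0,0,0,0.9,2.186,0,0,0,0.9,2.186,0,0,0,0.9,2.186,0,0,0,0,0,0,0,0]

```text
clock: 8.3
tcp_pos: [0.4917, -0.282, 0.0669]
tool_rot: [179.9, -0.1, -16.8]
ft_force: [-0.3, -0.9, -1.4]
gripper_width: 0.0401
grip_force: 30.0
```

Call:
apply_moves:
  targets: [0,0,1.2,0,0,0,0,1.2,0,0,0,0,1.2,0,0,0,0,0,0,0,0,0,0,0,0,0,0,0,0,0]

```text
clock: 8.8
tcp_pos: [0.4917, -0.278, 0.0317]
tool_rot: [180.0, -0.0, -16.6]
ft_force: [-0.7, -0.4, -2.0]
gripper_width: 0.0398
grip_force: 30.0
```

Call:
apply_moves:
  targets: [0,0,0.9,0,0,0,0,0.8,0,0,0,0,0,0,0,0,0,0,0,0]

```text
clock: 9.13
tcp_pos: [0.4913, -0.2781, 0.0138]
tool_rot: [-180.0, 0.0, -16.6]
ft_force: [0.5, 0.3, -2.4]
gripper_width: 0.0397
grip_force: 30.0
```

Run:
```python
from h import *
f=dict(fx=4,fy=4,interpolation=cv2.INTER_CUBIC)
a=cv2.resize(grab_frame('top')[150:300,395:495],None,**f)
b=cv2.resize(grab_frame('scene')[125:275,310:410],None,**f)
cv2.imwrite('pics/e.png',cv2.convertScaleAbs(np.hstack([a,b]),alpha=1.4,beta=10))
```

```text
(no output)
```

View pics/e.png

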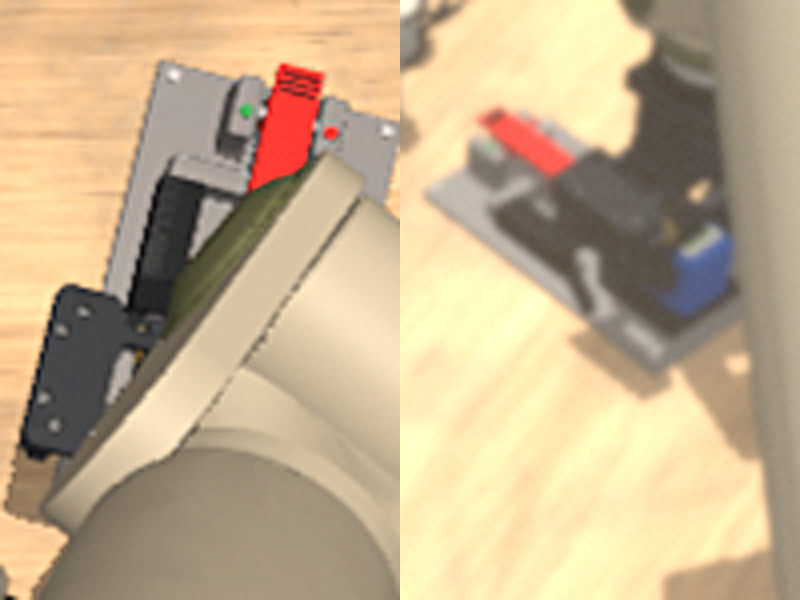

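The pack sits on the apron at about (700,270) in the right half, in line with the slide, and the gripper is clear above the guides. Sliding in while watching the force.

Call:
apply_moves:
  targets: [0.5,0,0,0,0,0.5,0,0,0,0,0.5,0,0,0,0,0.5,0,0,0,0,0.5,0,0,0,0,0.5,0,0,0,0,0.5,0,0,0,0,0,0,0,0,0]

```text
clock: 9.9
tcp_pos: [0.526, -0.2886, 0.0142]
tool_rot: [180.0, -0.0, -16.6]
ft_force: [0.4, 0.5, -2.2]
gripper_width: 0.0398
grip_force: 30.0
```

Call:
apply_moves:
  targets: [0.4,0,0,0,0,0.4,0,0,0,0,0.4,0,0,0,0,0,0,0,0,0]

```text
clock: 10.23
tcp_pos: [0.537, -0.2918, 0.0141]
tool_rot: [180.0, 0.0, -16.6]
ft_force: [-0.5, 0.2, -2.0]
gripper_width: 0.0398
grip_force: 30.0
```

Call:
apply_moves:
  targets: [0.4,0,0,0,0,0.4,0,0,0,0,0.4,0,0,0,0,0.4,0,0,0,0,0,0,0,0,0]

```text
clock: 10.65
tcp_pos: [0.5529, -0.2966, 0.0142]
tool_rot: [180.0, -0.1, -16.6]
ft_force: [1.9, -0.6, -4.1]
gripper_width: 0.0397
grip_force: 30.0
```

Call:
apply_moves:
  targets: [0.3,0,0,0,0,0.2,0,0,0,0,0,0,0,0,0]

```text
clock: 10.9
tcp_pos: [0.5574, -0.2981, 0.0147]
tool_rot: [180.0, -0.1, -16.6]
ft_force: [-0.6, 0.4, -2.4]
gripper_width: 0.0398
grip_force: 30.0
```

Call:
apply_moves:
  targets: [0.2,0,0,0,0,0.1,0,0,0,0,0,0,0,0,0]

```text
clock: 11.15
tcp_pos: [0.5585, -0.2981, 0.0141]
tool_rot: [-180.0, 0.2, -16.6]
ft_force: [-4.9, 1.0, 0.0]
gripper_width: 0.0398
grip_force: 30.0
```

Call:
apply_moves:
  targets: [0.15,0,0,0,0,0.15,0,0,0,0,0,0,0,0,0,0,0,0,0,0]

```text
clock: 11.48
tcp_pos: [0.5587, -0.298, 0.0139]
tool_rot: [-179.9, 0.6, -16.6]
ft_force: [-16.3, 4.1, 5.2]
gripper_width: 0.0397
grip_force: 30.0
```

Call:
apply_moves:
  targets: [-0.4,0,0,0,0,-0.2,0,0,0,0,-0.2,0,0,0,0,0,0,0,0,0]

```text
clock: 11.82
tcp_pos: [0.5557, -0.2976, 0.0148]
tool_rot: [180.0, -0.2, -16.6]
ft_force: [2.4, -1.0, -1.9]
gripper_width: 0.04
grip_force: 30.0
```

Call:
apply_moves:
  targets: [-0.2,0,0,0,0,0,0,0,0,0,0,0,0,0,0]

```text
clock: 12.07
tcp_pos: [0.5556, -0.2977, 0.0152]
tool_rot: [179.9, -0.4, -16.6]
ft_force: [11.8, -2.8, -3.3]
gripper_width: 0.0395
grip_force: 30.0
```

The catch holds: pulling back gives 12 N with no motion. Now I push it home again, release and lift off.

Call:
apply_moves:
  targets: [0.4,0,0,0,0,0.4,0,0,0,0,0,0,0,0,0,0,0,0,0,0]

```text
clock: 12.4
tcp_pos: [0.5586, -0.298, 0.0137]
tool_rot: [-179.9, 0.4, -16.6]
ft_force: [-7.2, 1.8, 0.9]
gripper_width: 0.0397
grip_force: 30.0
```

Call:
apply_moves:
  targets: [0,0,0,0,8,0,0,0,0,8,0,0,0,0,8,0,0,0,0,8,0,0,0,0,8,0,0,0,0,8,0,0,-1.5,0,8,0,0,-2.5,0,8,0,0,-3,0,8,0,0,-3,0,8,0,0,-3,0,8,0,0,-3,0,8,-2,3,0,0,8,-2,3,0,0,8,-2,3,0,0,8,-2,3,0,0,8,-2,3,0,0,8,-2,3,0,0,8,-2,3,0,0,8,0,0,0,0,8]

```text
clock: 14.07
tcp_pos: [0.3622, -0.4636, 0.1742]
tool_rot: [179.9, 0.0, -16.9]
ft_force: [-0.0, -0.1, -0.5]
gripper_width: 0.0798
grip_force: 0.0
```

Run:
```python
from h import *
f=dict(fx=4,fy=4,interpolation=cv2.INTER_CUBIC)
a=cv2.resize(grab_frame('top')[150:300,395:495],None,**f)
b=cv2.resize(grab_frame('scene')[125:275,310:410],None,**f)
cv2.imwrite('pics/f.png',cv2.convertScaleAbs(np.hstack([a,b]),alpha=1.4,beta=10))
```

```text
(no output)
```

View pics/f.png

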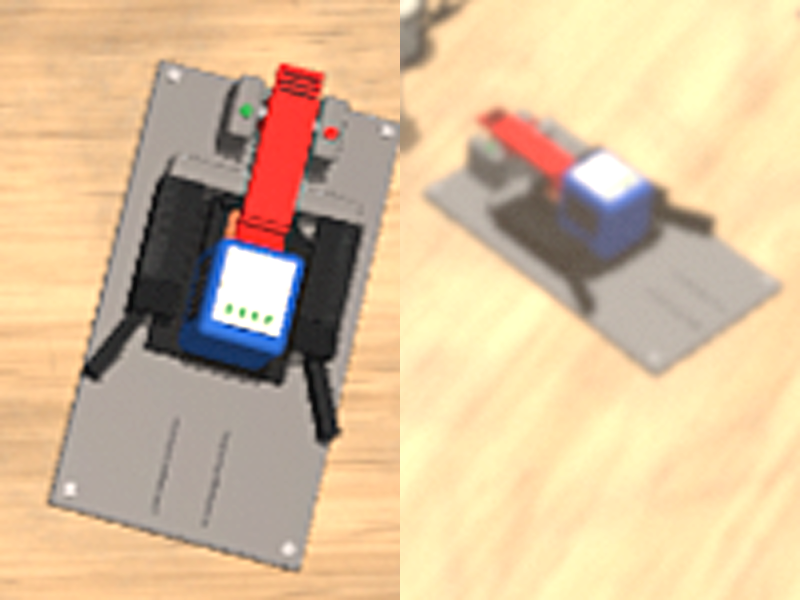

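The pack is home under the rails, with its block at about (255,290), and the red catch lies down over the bar at about (265,230). The robot is clear.

```bash
python3 -c "
from workcell import workorder; print(workorder.hand_in())"
```

```text
the job is handed in; nothing more can be done
None
```

The blue pack is fully home in the dock with the red catch clicked behind its bar (a 12 N pull-back test did not move it), the orange pack was left alone, and the job was handed in at about 14 s.

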